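# Pack the spare-wheel lock set

## Task

The spare wheel's lock set goes back in the grey four-bay tray: stand the hex-shanked key upright in the wide end bay and one of the three dome-topped lock nuts upright in each of the three smaller bays, all sitting flat on the bay floors. Leave the two plain hex nuts and the plain socket standing where they are.

Things in the scene. Friction and masses are not known exactly. Their poses are not given: they have to be found in the camera images.
- lock_nut_a: chrome lock nut: smooth round cylinder 30 mm in diameter with a closed domed top, 45 mm tall (straight sides up to 35 mm), about 90 g, standing upright. Origin: centre of its underside, z up. The three lock nuts are alike and interchangeable
- lock_nut_b: chrome lock nut: smooth round cylinder 30 mm in diameter with a closed domed top, 45 mm tall (straight sides up to 35 mm), about 90 g, standing upright. Origin: centre of its underside, z up. The three lock nuts are alike and interchangeable
- lock_nut_c: chrome lock nut: smooth round cylinder 30 mm in diameter with a closed domed top, 45 mm tall (straight sides up to 35 mm), about 90 g, standing upright. Origin: centre of its underside, z up. The three lock nuts are alike and interchangeable
- key: chrome locking wheel nut key, standing upright: a round collar 40 mm in diameter and 25 mm high, with a narrower hexagonal shank (20 mm across flats, 23 mm across corners) rising from it to 55 mm overall; no hole in its top; about 160 g. Grip it by the shank. Origin: centre of its underside, z up
- plain_nut_a: look-alike, stays where it is: plain chrome wheel nut, hexagonal (24 mm across flats) on a round 30 mm foot flange, flat top with a round dark hole, 45 mm tall, standing upright. Origin: centre of its underside
- plain_nut_b: look-alike, stays where it is: plain chrome wheel nut, hexagonal (24 mm across flats) on a round 30 mm foot flange, flat top with a round dark hole, 45 mm tall, standing upright. Origin: centre of its underside
- socket: look-alike, stays where it is: plain chrome wheel socket, a straight round cylinder 36 mm in diameter and 55 mm tall with a square dark hole in its flat top, standing upright. Origin: centre of its underside
- caddy: grey plastic tray fixed to the shelf, 221 mm long (x) by 68 mm (y), walls and dividers 3 mm thick and 18 mm high, floor 4 mm thick. Four open bays in a row along x, each 62 mm in y, centred at y = 0: key bay (62 mm long) at x = -76.5 mm, nut bays (48 mm long) at x = -18.5, +32.5, +83.5 mm; fingers fit best closing along y. Origin: centre of its underside; turned any way
- drip_tray: grey plastic drip tray, fixed to the shelf, one open space without dividers, 221 x 90 mm, 18 mm high; nothing goes in it. Origin: centre of its underside, x along its length
Mind the look-alikes: they are no part of the job. Leave any blue or pink look-alike of the lock_nut_c alone. Leave any turquoise look-alike of the lock_nut_b alone.

How it is judged:
At the end, for the whole second after the job is handed in: Upright (0.12 rad) on the bay floors: key within 14 mm of the wide bay's centre each way, one lock nut per nut bay (12 mm along, 19 mm across). Plain nuts and socket upright (0.15 rad), within 30 mm of their starts; all released and at rest (x of key in the frame of caddy between -0.0905 and -0.0625 m and y of key in the frame of caddy between -0.014 and 0.014 m and z of key in the frame of caddy below 0.008 m and angle between key's own z axis and vertical below 0.12 rad and ((x of lock_nut_a in the frame of caddy between -0.0305 and -0.0065 m and y of lock_nut_a in the frame of caddy between -0.019 and 0.019 m and z of lock_nut_a in the frame of caddy below 0.008 m and angle between lock_nut_a's own z axis and vertical below 0.12 rad) or (x of lock_nut_b in the frame of caddy between -0.0305 and -0.0065 m and y of lock_nut_b in the frame of caddy between -0.019 and 0.019 m and z of lock_nut_b in the frame of caddy below 0.008 m and angle between lock_nut_b's own z axis and vertical below 0.12 rad) or (x of lock_nut_c in the frame of caddy between -0.0305 and -0.0065 m and y of lock_nut_c in the frame of caddy between -0.019 and 0.019 m and z of lock_nut_c in the frame of caddy below 0.008 m and angle between lock_nut_c's own z axis and vertical below 0.12 rad)) and ((x of lock_nut_a in the frame of caddy between 0.0205 and 0.0445 m and y of lock_nut_a in the frame of caddy between -0.019 and 0.019 m and z of lock_nut_a in the frame of caddy below 0.008 m and angle between lock_nut_a's own z axis and vertical below 0.12 rad) or (x of lock_nut_b in the frame of caddy between 0.0205 and 0.0445 m and y of lock_nut_b in the frame of caddy between -0.019 and 0.019 m and z of lock_nut_b in the frame of caddy below 0.008 m and angle between lock_nut_b's own z axis and vertical below 0.12 rad) or (x of lock_nut_c in the frame of caddy between 0.0205 and 0.0445 m and y of lock_nut_c in the frame of caddy between -0.019 and 0.019 m and z of lock_nut_c in the frame of caddy below 0.008 m and angle between lock_nut_c's own z axis and vertical below 0.12 rad)) and ((x of lock_nut_a in the frame of caddy between 0.0715 and 0.0955 m and y of lock_nut_a in the frame of caddy between -0.019 and 0.019 m and z of lock_nut_a in the frame of caddy below 0.008 m and angle between lock_nut_a's own z axis and vertical below 0.12 rad) or (x of lock_nut_b in the frame of caddy between 0.0715 and 0.0955 m and y of lock_nut_b in the frame of caddy between -0.019 and 0.019 m and z of lock_nut_b in the frame of caddy below 0.008 m and angle between lock_nut_b's own z axis and vertical below 0.12 rad) or (x of lock_nut_c in the frame of caddy between 0.0715 and 0.0955 m and y of lock_nut_c in the frame of caddy between -0.019 and 0.019 m and z of lock_nut_c in the frame of caddy below 0.008 m and angle between lock_nut_c's own z axis and vertical below 0.12 rad)) and linear speed of each of lock_nut_a, lock_nut_b, lock_nut_c, key, plain_nut_a, plain_nut_b, socket below 0.02 m/s and distance of each of plain_nut_a, plain_nut_b, socket from where it was at the start of the episode below 0.03 m and angle between each of plain_nut_a, plain_nut_b, socket's own z axis and vertical below 0.15 rad); the robot touches nothing.
It fails at once if a plain nut or the socket is carried off or pushed more than 30 mm away (distance of any of plain_nut_a, plain_nut_b, socket from where it was at the start of the episode above 0.03 m).
It also fails if it takes over 109 s, if anything falls off the work surface, if the arm or the gripper's body presses on something with over 40 N, if the wrist force passes 120 N, or if a joint passes its speed limit or range.

## Robot

A 7-joint arm with a two-finger parallel gripper is mounted at the origin on the work surface. World frame = base frame: x ahead of the robot, y to its left, z up, the work surface at z = 0. Lengths are in m, angles in rad, forces in N, time in s.
With the tool pointing down it reaches from about 0.35 to 0.9 m from the base axis. Payload 8.1 kg.
Tool frame: the origin (TCP) lies midway between the tips of the shut fingers; the grasp point (between the pads) lies arm.tcp_to_grasp behind it (arm.tcp_to_grasp is the distance from the TCP to the grasp point, in m); z points along the fingers, y is the line along which they close (so a half turn about z gives the same grasp; the last joint's range is limited). The gripper opens to 92 mm and grips with 3 to 60 N. Pads are 19 mm wide; open, the fingers measure 130 mm over their backs; the gripper's body (75 mm by 190 mm) begins 47 mm behind the grasp point.
Start: joints at [1.214, 0.434, 0.025, 1.573, -0.012, 1.134, -0.075], TCP at [0.157, -0.605, 0.227] pointing down, gripper open.
Joint ranges: [-2.62, 2.62], [-0.44, 2.09], [-1.27, 1.32], [0.08, 2.57], [-1.32, 4.46], [0.12, 2], [-2.74, 2.74]. Speed limits (rad/s): [2.22, 2.22, 3.01, 3.01, 3.14, 3.14, 3.14].

## Interface

Orientations are given as a rotation vector (axis times angle).
In Python, from cell import observe, get_image, arm gives the robot as it stands. The module is installed in compiled form; this text tells all that it offers.
- The arm moves only by the tool drive_tool, never from a script. Its argument "steps" is a list of rows, each a list of 5 numbers: the closure, from 0 (fully open) to 1 (shut), then the shift along the world's x, y, z in mm, then the turn about the world's z in rad. In form: [[hand, x, y, z, roll], ...]. A call has 1 to 20 rows; each row shifts and turns the commanded pose from where the row before left it; what a row does not reach is not made up. A row lasts 1/12 s, in which the tool goes at most 41.7 mm and 7.16 degrees, less where a joint would pass 70% of its speed; a pose out of reach is approached as far as the arm can. A call with a gripper value outside its range is refused whole. The fingers move at their own pace and stop on an object; "grip_force" is the grip in N (left out, the last holds). Time passes only in rows, so rows that do not move let the fingers close. It gives the time, the measured TCP pose, the force, the opening and the grip force at its end, in the units of the state.
- observe(): the state, without advancing time (a new reading comes with each control period).
- get_image(name): name is "side" or "top" or "wrist"; returns a dict with "image" (400x640x3 uint8, red, green, blue), "vfov" (degrees; the focal length in pixels is half the picture's height over the tangent of half this angle, whatever the lens; pixels are square), "cx", "cy" (the principal point, pixels), "xyz" and "attitude" of the camera in the world. Camera axes: x right, y down, z forward; pixel columns grow to the right and rows downward; lengths in m; the calibration is good to about 2 mm. A picture is of the moment at which its call begins. There is no depth.
- arm.sign_off(): hands the job in; it is judged then, once.
The state is a dict: "clock": time; "joints": joint angles; "dq": joint speeds; "joint_efforts": joint torques, N m; "position": TCP position; "ee_rot": TCP orientation; "force": force on the tool from outside, world axes, zero at the start; "ft_torque": the same for the moment, N m; "width": opening from 0.0 (shut) to 1.0 (fully open); "gripper_force": force on a finger pad.
Only numpy, scipy, OpenCV 4.12 (cv2) and the standard library are available. Lean on these libraries where they do the work, as an engineer would, in place of code of your own. Each camera call takes 0.05 s, during which the arm holds its last target. There are 200 camera calls.

## Working session

There is one attempt and no reset: what is moved stays moved. The work goes in short steps, Python scripts to look and compute and a tool call to move; the robot and the scene stay as the last step left them, time stands still between calls to the robot, and variables do not carry over. Pictures are saved under pics/ and viewed, at most 14 in all, crops included, and the job is handed in when it is done.

Besides the shell and the picture viewer there is one more tool, called after ">>>" by a JSON object that holds its "op" and its "data". drive_tool: Moves the arm, as the interface text tells. Its arguments: {"type":"object","properties":{"steps":{"type":"array"},"grip_force":{"type":"number"}},"required":["steps"]}

```bash
mkdir -p pics
cat > h.py <<'E'
import numpy as np, cv2
from scipy.spatial.transform import Rotation as R
from cell import observe, get_image, arm
def snap(n,f):
    d=get_image(n); cv2.imwrite('pics/'+f,d['image'][:,:,::-1]); 
    np.savez('pics/'+f+'.npz',**{k:np.array(v) for k,v in d.items() if k!='image'}); return d
def rot(a):
    a=np.array(a,float); return a if a.shape==(3,3) else R.from_rotvec(a).as_matrix()
def px(d,u,v,z):
    f=200/np.tan(np.radians(float(d['vfov']))/2)
    r=rot(d['attitude'])@np.array([(u-d['cx'])/f,(v-d['cy'])/f,1]); o=np.array(d['xyz'])
    return o+r*(z-o[2])/r[2]
def load(f): return np.load('pics/'+f+'.npz')
E
python3 - <<'E'
from h import *
print(observe(), arm.tcp_to_grasp)
for n in('top','side','wrist'):
    d=snap(n,n+'0.png'); print({k:v for k,v in d.items() if k!='image'})
E
```

```text
{'clock': 0.0, 'joints': array([ 1.21444522,  0.4352002 ,  0.02499644,  1.57411884, -0.01159002,
        1.13397964, -0.07509885]), 'dq': array([-7.39194281e-04, -1.06290363e-03, -2.53597298e-04,  1.37979606e-03,
       -8.52970485e-05, -3.37680026e-04,  8.21472046e-04]), 'joint_efforts': array([ 4.39414480e-04, -6.67847013e+01,  9.84627642e-01, -3.14455676e+01,
       -6.07424229e-02,  4.29170066e-02,  1.72022424e-04]), 'position': array([ 0.15669588, -0.60450541,  0.22595099]), 'ee_rot': array([-3.11484989e+00, -3.97196578e-01,  5.58090594e-04]), 'force': array([-0.35688029,  0.428919  , -0.41054881]), 'ft_torque': array([0.01759521, 0.00663535, 0.01321469]), 'gripper_force': 0.0, 'width': 1.0023010096722982} 0.0188
{'vfov': 42.30570961266198, 'cx': 315.4404556426413, 'cy': 203.44602234125858, 'xyz': array([4.42632538e-01, 1.17976639e-03, 1.18754650e+00]), 'attitude': array([-2.15093562,  2.15773555, -0.13049329])}
{'vfov': 48.47291232875893, 'cx': 324.71655698477684, 'cy': 201.37824543403067, 'xyz': array([0.26588966, 0.54558476, 0.66806185]), 'attitude': array([-0.71579528,  2.61976688, -1.1174521 ])}
{'vfov': 58.02839542190475, 'cx': 322.87998288303174, 'cy': 201.95566345644986, 'xyz': array([ 0.2295873 , -0.58728789,  0.38376746]), 'attitude': array([ 2.3022929 , -1.77802399, -0.2537635 ])}
```

View pics/top0.png

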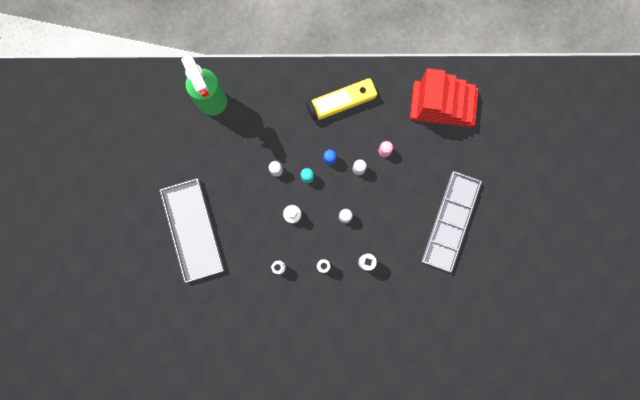

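View pics/side0.png

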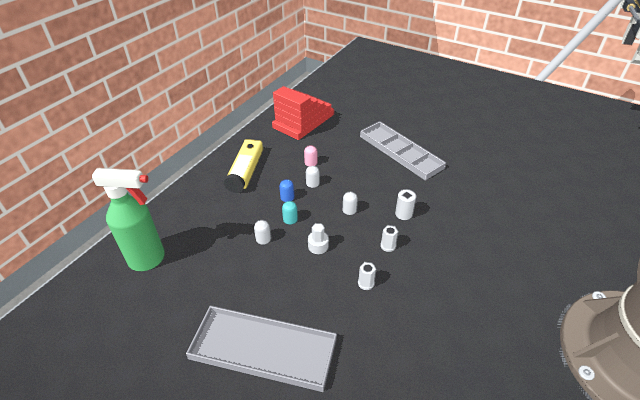

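The top view shows white lock nuts near (275,169), (360,167) and (346,216), the key at (292,214), plain nuts at (278,267) and (323,266), and the socket at (368,262). The caddy is at about (452,222), and blue, turquoise and pink are decoys. I'll enlarge it.

Run:
```python
import cv2
i=cv2.imread('pics/top0.png')
cv2.imwrite('pics/c1.png',cv2.resize(i[140:280,255:395],None,fx=4.2,fy=4.2,interpolation=cv2.INTER_CUBIC))
cv2.imwrite('pics/c2.png',cv2.resize(i[165:280,410:490],None,fx=5,fy=5,interpolation=cv2.INTER_CUBIC))
```

```text
(no output)
```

View pics/c1.png

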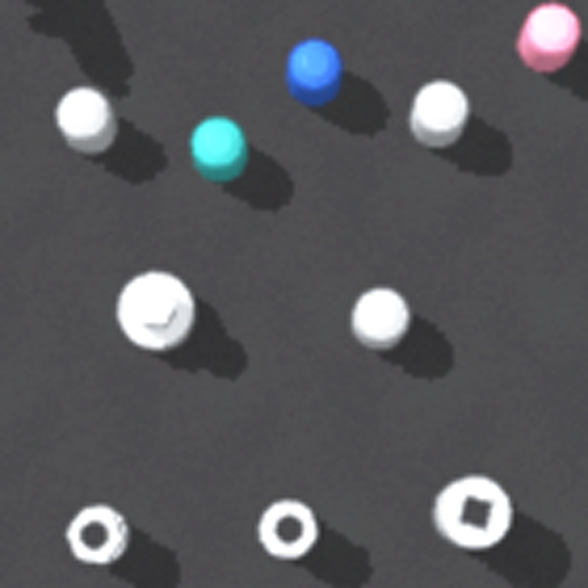

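View pics/c2.png

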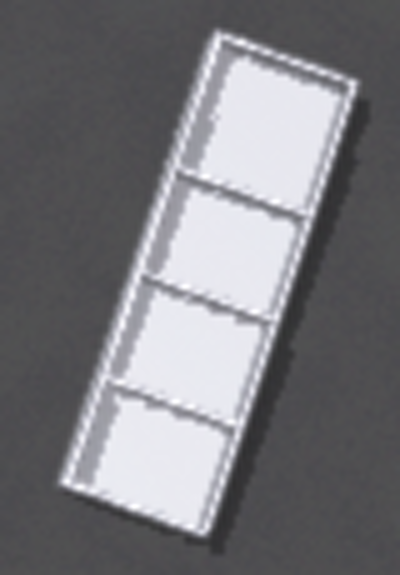

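Run:
```python
from h import *
d=load('top0.png')
for n,u,v,z in [('n1',86,120,.02),('n2',439,114,.02),('n3',381,319,.02),('key',156,311,.02),('pa',97,535,.02),('pb',288,530,.02),('so',473,512,.05),('turq',218,149,.02),('blue',314,72,.02),('pink',548,38,.02)]:
    print(n,px(d,u/4.2+255-.4,v/4.2+140-.4,z).round(4))
C=np.array([px(d,u/5+410-.4,v/5+165-.4,.018) for u,v in [(213,30),(358,82),(207,537),(60,485)]])
print(C.round(4)); c=C.mean(0); ax=(C[2]+C[3]-C[0]-C[1]);print(np.linalg.norm(ax)/2,np.linalg.norm(C[1]-C[0]),np.linalg.norm(C[2]-C[3])); ax/=np.linalg.norm(ax)
print('c',c,'yaw',np.arctan2(ax[1],ax[0]))
for s in(-.0765,-.0185,.0325,.0835): print((c+ax*s).round(4))
Rm=rot(observe()['ee_rot']);print(Rm.round(3))
```

```text
n1 [0.6721 0.0989 0.02  ]
n2 [ 0.6747 -0.0941  0.02  ]
n3 [ 0.5622 -0.0613  0.02  ]
key [0.5669 0.0603 0.02  ]
pa [0.4468 0.0915 0.02  ]
pb [ 0.4491 -0.0105  0.02  ]
so [ 0.458  -0.1066  0.05  ]
turq [0.6557 0.0267 0.02  ]
blue [ 0.6984 -0.026   0.02  ]
pink [ 0.7169 -0.1545  0.02  ]
[[ 0.6653 -0.3078  0.018 ]
 [ 0.6408 -0.3733  0.018 ]
 [ 0.4345 -0.2968  0.018 ]
 [ 0.4579 -0.2317  0.018 ]]
0.22049878731274056 0.06985886631829678 0.06919479943078687
c [ 0.54962781 -0.30239797  0.018     ] yaw 2.788368314836555
[ 0.6214 -0.3289  0.018 ]
[ 0.567  -0.3088  0.018 ]
[ 0.5191 -0.2912  0.018 ]
[ 0.4713 -0.2735  0.018 ]
[[ 0.968  0.251 -0.   ]
 [ 0.251 -0.968  0.001]
 [-0.    -0.001 -1.   ]]
```

>>> {"op": "drive_tool", "data": {"steps": [[0.4,20,27,-4,-0.06],[0.4,20,27,-4,-0.06],[0.4,20,27,-4,-0.06],[0.4,20,27,-4,-0.06],[0.4,20,27,-4,-0.06],[0.4,20,27,-4,-0.06],[0.4,20,27,-4,-0.06],[0.4,20,27,-4,-0.06],[0.4,20,27,-4,-0.06],[0.4,20,27,-4,-0.066],[0.4,20,27,-4,0],[0.4,20,27,-4,0],[0.4,20,27,-4,0],[0.4,20,27,-4,0],[0.4,20,27,-4,0],[0.4,20,27,-4,0],[0.4,20,27,-4,0],[0.4,20,27,-4,0],[0.4,20,27,-4,0],[0.4,20,27,-4,0]], "grip_force": 20}}

```text
clock: 1.82
position: [0.5575, -0.0635, 0.1464]
ee_rot: [3.093, -0.551, -0.001]
force: [-0.3, -0.8, 0.5]
width: 0.599
gripper_force: 0.0
```

>>> {"op": "drive_tool", "data": {"steps": [[0.4,5,4,-6,0],[0.4,0,0,0,0],[0.4,0,0,0,0]]}}

```text
clock: 2.07
position: [0.5613, -0.0612, 0.1401]
ee_rot: [3.092, -0.549, -0.003]
force: [-0.1, -0.1, 0.1]
width: 0.603
gripper_force: 0.0
```

Run:
```python
from h import *
d=snap('wrist','w1.png');o=observe();print(o['clock'],o['position'],o['width'],rot(o['ee_rot']).round(3)[:,1]);print(d['xyz'])
```

```text
2.1167 [ 0.56107788 -0.06217976  0.14046312] 0.5975290100758622 [-0.346 -0.938  0.001]
[ 0.63210063 -0.08837982  0.2977372 ]
```

View pics/w1.png

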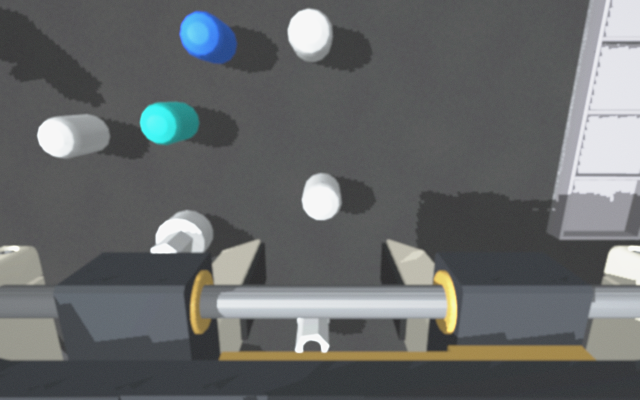

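The wrist view shows nut 3 at about (321,196) between the fingers, n2 at (310,35), n1 at (73,135) and the tray corner at upper right.

Run:
```python
from h import *
d=load('w1.png')
for n,u,v in [('n3',321.5,197),('n2',310,35),('n1',73,135)]: print(n,px(d,u,v,.022).round(4))
```

```text
n3 [ 0.5609 -0.0614  0.022 ]
n2 [ 0.6744 -0.0944  0.022 ]
n1 [0.6709 0.0982 0.022 ]
```

>>> {"op": "drive_tool", "data": {"steps": [[0.4,0,0.5,-31,0],[0.4,0,0,-31,0],[0.4,0,0,-31,0],[0.4,0,0,-20,0],[0.4,0,0,-10,0],[0.4,0,0,0,0],[1,0,0,0,0],[1,0,0,0,0],[1,0,0,0,0],[1,0,0,0,0],[1,0,0,0,0],[1,0,0,0,0],[1,0,0,0,0]], "grip_force": 20}}

```text
clock: 3.2
position: [0.5627, -0.0606, 0.0188]
ee_rot: [-3.093, 0.551, -0.003]
force: [-1.6, -0.2, 7.2]
width: 0.318
gripper_force: 20.0
```

>>> {"op": "drive_tool", "data": {"steps": [[1,0,0,15,0],[1,0,0,30,0],[1,0,0,37,0],[1,0,0,30,0],[1,-10,-25,0,0],[1,-12,-27,0,0],[1,-12,-27,0,0],[1,-12,-27,0,0],[1,-12,-27,0,0],[1,-12,-27,0,0],[1,-12,-27,0,0],[1,-9.4,-26,0,0],[1,0,0,0,0],[1,0,0,0,0]]}}

```text
clock: 4.37
position: [0.4695, -0.2753, 0.1299]
ee_rot: [3.091, -0.556, -0.0]
force: [0.7, 0.7, 0.1]
width: 0.32
gripper_force: 20.0
```

Run:
```python
from h import *
d=snap('wrist','w2.png');o=observe();print(o['clock'],o['position'],o['width'],o['force'],rot(o['ee_rot']).round(3)[:,1])
```

```text
4.4167 [ 0.47030787 -0.27358053  0.12982819] 0.3170530862992687 [-0.15100279  0.67783087  0.07113122] [-0.346 -0.938 -0.   ]
```

View pics/w2.png

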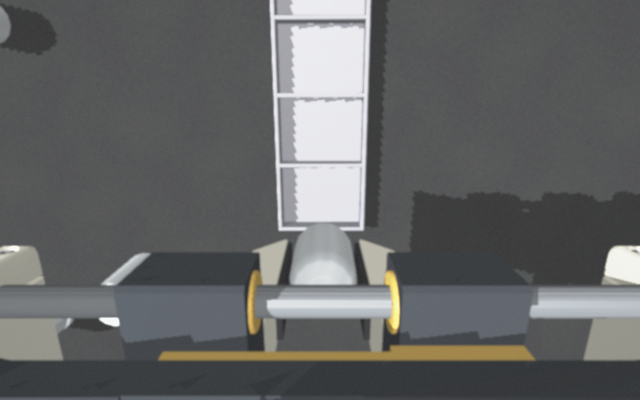

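The nut is held between the fingers. The tray is aligned, with its near rim end at row 230 (columns 278–365) and dividers at rows 165, 96 and 17.

Run:
```python
from h import *
d=load('w2.png')
c=np.array([.5496,-.3024,.018]);a=2.788
for n,u,v in [('endL',278,230),('endR',365,230),('d3L',277,165),('d3R',367,165),('d2L',275,96),('d2R',368,96),('d1L',272,17),('d1R',371,17)]:
    p=px(d,u,v,.018)-c; print(n,(R.from_rotvec([0,0,-a]).apply(p)*1000).round(1))
```

```text
endL [110.1 -32.1   0. ]
endR [110.2  37.2   0. ]
d3L [ 57.8 -31.    0. ]
d3R [57.9 37.   0. ]
d2L [  7.8 -30.6   0. ]
d2R [ 7.8 36.1  0. ]
d1L [-43.6 -30.7   0. ]
d1R [-43.6  36.4   0. ]
```

>>> {"op": "drive_tool", "data": {"steps": [[1,0,-1.5,-30,0],[1,0,0,-30,0],[1,0,0,-25,0],[1,0,0,-12,0],[1,0,0,-6,0],[1,0,0,-3,0],[1,0,0,0,0],[1,0,0,0,0]]}}

```text
clock: 5.08
position: [0.4714, -0.2748, 0.0246]
ee_rot: [3.093, -0.549, 0.002]
force: [0.6, 0.4, -1.3]
width: 0.316
gripper_force: 20.0
```

>>> {"op": "drive_tool", "data": {"steps": [[1,0,0,-1.5,0],[1,0,0,0,0],[0.6,0,0,0,0],[0.5,0,0,0,0],[0.4,0,0,0,0],[0.4,0,0,0,0],[0.4,0,0,0,0],[0.4,0,0,15,0],[0.4,0,0,30,0],[0.4,0,0,35,0],[0.4,0,0,30,0],[0.4,25,22,0,0],[0.4,25,22,0,0],[0.4,25,22,0,0],[0.4,25,22,0,0],[0.4,25,22,0,0],[0.4,25,22,0,0],[0.4,25,22,0,0],[0.4,28,26,0,0],[0.4,0,0,0,0]]}}

```text
clock: 6.75
position: [0.6781, -0.0861, 0.1319]
ee_rot: [-3.09, 0.537, -0.003]
force: [-0.6, 1.8, -0.2]
width: 0.602
gripper_force: 0.0
```

Run:
```python
from h import *
o=observe();print(o['clock'],o['position'],o['width'],o['force'])
t=snap('top','t1.png')['image']; w=snap('wrist','w3.png')['image']
i=cv2.resize(t[165:280,410:490],None,fx=4,fy=4,interpolation=cv2.INTER_CUBIC)
w=cv2.resize(w,None,fx=.75,fy=.75); c=np.zeros((460,800,3),np.uint8);c[:460,:320]=i;c[:300,320:]=w[:,:480]
cv2.imwrite('pics/m1.png',c[:,:,::-1])
```

```text
6.75 [ 0.67805127 -0.08611053  0.13194643] 0.6019606054530823 [-0.57017849  1.83078299 -0.20813246]
```

View pics/m1.png

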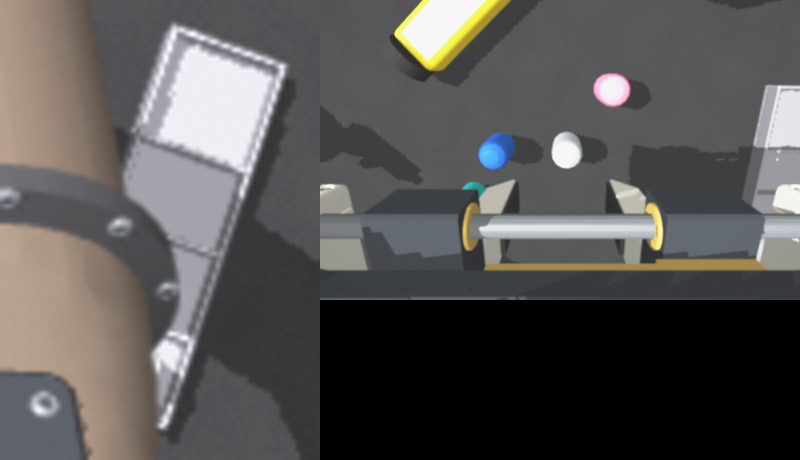

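The placed nut stands in the nearest bay, and n2 sits between the fingers at wrist pixel (328,200).

>>> {"op": "drive_tool", "data": {"steps": [[0.4,0,0,0,0],[0.4,0,0,0,0]]}}

```text
clock: 7.02
position: [0.6727, -0.0966, 0.1322]
ee_rot: [3.091, -0.553, -0.001]
force: [0.3, -0.8, -0.4]
width: 0.599
gripper_force: 0.0
```

Run:
```python
from h import *
print(px(load('w3.png'),328,200,.022))
for i in range(4): print(observe()['position'],get_image('wrist')['xyz'])
```

```text
[ 0.67395581 -0.09406419  0.022     ]
[ 0.67266494 -0.0966063   0.13216735] [ 0.74325799 -0.12387428  0.28984784]
[ 0.67268388 -0.09664054  0.13229327] [ 0.74326254 -0.12397125  0.29001973]
[ 0.67279962 -0.09654788  0.1323926 ] [ 0.74334226 -0.1238616   0.29014118]
[ 0.67293723 -0.09628885  0.13243341] [ 0.74345392 -0.12364748  0.2902119 ]
```

>>> {"op": "drive_tool", "data": {"steps": [[0.4,1,2,-30,0],[0.4,0,0,-30,0],[0.4,0,0,-30,0],[0.4,0,0,-15,0],[0.4,0,0,-10,0],[0.4,0,0,0,0],[1,0,0,0,0],[1,0,0,0,0],[1,0,0,0,0],[1,0,0,0,0],[1,0,0,0,0],[1,0,0,0,0],[1,0,0,0,0]]}}

```text
clock: 8.3
position: [0.6753, -0.0931, 0.0185]
ee_rot: [-3.093, 0.551, -0.003]
force: [-0.8, -1.1, 6.5]
width: 0.319
gripper_force: 20.0
```

>>> {"op": "drive_tool", "data": {"steps": [[1,0,0,15,0],[1,0,0,30,0],[1,0,0,37,0],[1,0,0,30,0],[1,-19,-25,0,0],[1,-19,-25,0,0],[1,-19,-25,0,0],[1,-19,-25,0,0],[1,-19,-25,0,0],[1,-19,-25,0,0],[1,-19,-24,0,0],[1,-12,-14,0,0],[1,-10,-10,0,0],[1,0,0,0,0],[1,0,0,0,0],[1,0,0,0,0],[1,0,0,0,0]]}}

```text
clock: 9.72
position: [0.5208, -0.2892, 0.1293]
ee_rot: [-3.093, 0.546, -0.001]
force: [0.2, 0.0, -1.0]
width: 0.315
gripper_force: 20.0
```

>>> {"op": "drive_tool", "data": {"steps": [[1,-2,-3,-30,0],[1,0,0,-30,0],[1,0,0,-25,0],[1,0,0,-12,0],[1,0,0,-6,0],[1,0,0,-2,0],[1,0,0,-1,0],[1,0,0,0,0],[1,0,0,0,0]]}}

```text
clock: 10.47
position: [0.5184, -0.2943, 0.0245]
ee_rot: [3.092, -0.55, 0.003]
force: [-0.1, 0.5, 0.1]
width: 0.315
gripper_force: 20.0
```

>>> {"op": "drive_tool", "data": {"steps": [[1,0,0,-1.5,0],[1,0,0,0,0],[0.6,0,0,0,0],[0.5,0,0,0,0],[0.4,0,0,0,0],[0.4,0,0,0,0],[0.4,0,0,0,0],[0.4,0,0,15,0],[0.4,0,0,30,0],[0.4,0,0,35,0],[0.4,0,0,30,0]]}}

```text
clock: 11.38
position: [0.5174, -0.2939, 0.1333]
ee_rot: [-3.093, 0.55, 0.0]
force: [0.5, 0.2, 0.9]
width: 0.602
gripper_force: 0.0
```

>>> {"op": "drive_tool", "data": {"steps": [[0.4,12,30,0,0],[0.4,12,30,0,0],[0.4,12,30,0,0],[0.4,12,30,0,0],[0.4,12,30,0,0],[0.4,12,30,0,0],[0.4,12,30,0,0],[0.4,12,30,0,0],[0.4,12,30,0,0],[0.4,12,30,0,0],[0.4,12,30,0,0],[0.4,11,30,0,0],[0.4,10,20,0,0],[0.4,0,12,0,0],[0.4,0,0,0,0],[0.4,0,0,0,0],[0.4,0,0,0,0]]}}

```text
clock: 12.8
position: [0.6701, 0.0955, 0.1316]
ee_rot: [3.091, -0.553, -0.0]
force: [-0.7, -0.6, -0.1]
width: 0.601
gripper_force: 0.0
```

Run:
```python
from h import *
o=observe();print(o['clock'],o['position'],o['width'],rot(o['ee_rot'])[:,1])
t=snap('top','t2.png')['image']; w=snap('wrist','w4.png')['image']
i=cv2.resize(t[165:280,410:490],None,fx=4,fy=4,interpolation=cv2.INTER_CUBIC)
w=cv2.resize(w,None,fx=.75,fy=.75); c=np.zeros((460,800,3),np.uint8);c[:460,:320]=i;c[:300,320:]=w[:,:480]
cv2.imwrite('pics/m2.png',c[:,:,::-1])
```

```text
12.8 [0.67011964 0.09547886 0.13162195] 0.6012351687088071 [-0.34695558 -0.93787988  0.00177706]
```

View pics/m2.png

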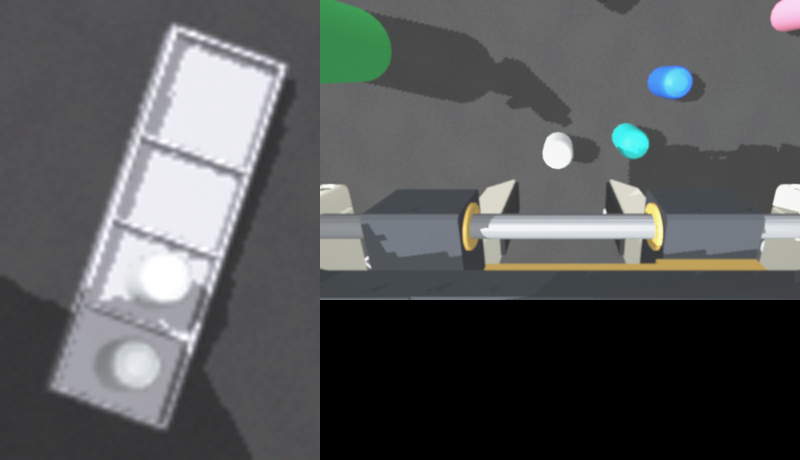

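Both nuts stand upright in their bays. n1 is at wrist pixel (316,200), which agrees with the earlier estimate of (0.671, 0.098), and turquoise is close to the right finger, so I'll narrow the opening slightly.

>>> {"op": "drive_tool", "data": {"steps": [[0.46,1,3,-30,0],[0.46,0,0,-30,0],[0.46,0,0,-25,0],[0.46,0,0,-18,0],[0.46,0,0,-10,0],[0.46,0,0,0,0],[1,0,0,0,0],[1,0,0,0,0],[1,0,0,0,0],[1,0,0,0,0],[1,0,0,0,0],[1,0,0,0,0],[1,0,0,0,0]]}}

```text
clock: 13.98
position: [0.6725, 0.101, 0.0203]
ee_rot: [-3.092, 0.551, -0.003]
force: [-1.2, -1.0, 6.5]
width: 0.32
gripper_force: 20.0
```

>>> {"op": "drive_tool", "data": {"steps": [[1,0,0,15,0],[1,0,0,30,0],[1,0,0,37,0],[1,0,0,30,0],[1,-8,-32,0,0],[1,-8,-32,0,0],[1,-8,-32,0,0],[1,-8,-32,0,0],[1,-8,-32,0,0],[1,-8,-32,0,0],[1,-8,-32,0,0],[1,-8,-32,0,0],[1,-8,-32,0,0],[1,-8,-32,0,0],[1,-8,-32,0,0],[1,-8,-32,0,0],[1,-8.5,-24,0,0],[1,0,0,0,0],[1,0,0,0,0],[1,0,0,0,0]]}}

```text
clock: 15.65
position: [0.5673, -0.3061, 0.1309]
ee_rot: [-3.092, 0.55, -0.0]
force: [0.4, -0.1, -1.3]
width: 0.316
gripper_force: 20.0
```

>>> {"op": "drive_tool", "data": {"steps": [[1,-1,-4,-30,0],[1,0,0,-30,0],[1,0,0,-25,0],[1,0,0,-12,0],[1,0,0,-6,0],[1,0,0,-3,0],[1,0,0,0,0],[1,0,0,0,0],[1,0,0,0,0]]}}

```text
clock: 16.4
position: [0.567, -0.3113, 0.0262]
ee_rot: [3.092, -0.55, 0.004]
force: [0.7, 0.3, -1.3]
width: 0.315
gripper_force: 20.0
```

>>> {"op": "drive_tool", "data": {"steps": [[1,0,0,-2,0],[1,0,0,0,0],[0.6,0,0,0,0],[0.5,0,0,0,0],[0.4,0,0,0,0],[0.4,0,0,0,0],[0.4,0,0,0,0],[0.4,0,0,15,0],[0.4,0,0,30,0],[0.4,0,0,35,0],[0.4,0,0,30,0]]}}

```text
clock: 17.32
position: [0.5659, -0.3109, 0.1342]
ee_rot: [-3.093, 0.55, 0.0]
force: [0.8, -0.8, 0.5]
width: 0.603
gripper_force: 0.0
```

>>> {"op": "drive_tool", "data": {"steps": [[0.4,0,30,0,0],[0.4,0,30,0,0],[0.4,0,30,0,0],[0.4,0,30,0,0],[0.4,0,30,0,0],[0.4,0,30,0,0],[0.4,0,30,0,0],[0.4,0,30,0,0],[0.4,0,30,0,0],[0.4,0,30,0,0],[0.4,0,30,0,0],[0.4,0,26,0,0],[0.4,0,15,0,0],[0.4,0,0,0,0],[0.4,0,0,0,0],[0.4,0,0,0,0]]}}

```text
clock: 18.65
position: [0.566, 0.0588, 0.1326]
ee_rot: [3.092, -0.552, -0.0]
force: [0.7, 0.4, -0.8]
width: 0.6
gripper_force: 0.0
```

Run:
```python
from h import *
o=observe();print(o['clock'],o['position'],o['width'],rot(o['ee_rot'])[:,1])
t=snap('top','t3.png')['image']; w=snap('wrist','w5.png')['image']
i=cv2.resize(t[165:280,410:490],None,fx=3,fy=3,interpolation=cv2.INTER_CUBIC)
w=cv2.resize(w[100:300,220:420],None,fx=2.5,fy=2.5,interpolation=cv2.INTER_CUBIC); c=np.zeros((500,800,3),np.uint8);c[:345,:240]=i;c[:500,300:]=w
cv2.imwrite('pics/m3.png',c[:,:,::-1])
```

```text
18.65 [0.56600178 0.05881412 0.13264422] 0.5995658566380333 [-3.45913620e-01 -9.38265944e-01  8.86514614e-04]
```

View pics/m3.png

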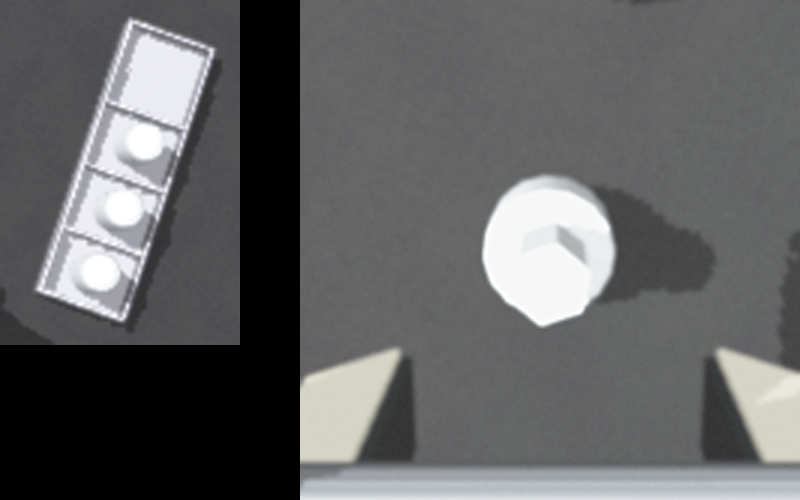

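All three nuts stand in their bays. The key's hex has opposite corners at crop pixels (543,326) and (556,240), about 8.6° clockwise of the finger normal, so I'll turn the tool −0.15 rad.

Run:
```python
from h import *
d=load('w5.png');print(px(d,319.8,213.2,.055),px(d,319.6,202,.02))
```

```text
[0.56583492 0.05925166 0.055     ] [0.56398543 0.06039234 0.02      ]
```

>>> {"op": "drive_tool", "data": {"steps": [[0.4,0,1,-25,-0.075],[0.4,0,0,-25,-0.075],[0.4,0,0,-25,0],[0.4,0,0,-18,0],[0.4,0,0,-10,0],[0.4,0,0,0,0],[1,0,0,0,0],[1,0,0,0,0],[1,0,0,0,0],[1,0,0,0,0],[1,0,0,0,0],[1,0,0,0,0],[1,0,0,0,0],[1,0,0,0,0]], "grip_force": 30}}

```text
clock: 19.92
position: [0.5663, 0.061, 0.0303]
ee_rot: [-3.043, 0.781, -0.001]
force: [-0.9, -0.3, 6.3]
width: 0.224
gripper_force: 30.0
```

>>> {"op": "drive_tool", "data": {"steps": [[1,0,0,15,0],[1,0,0,30,0],[1,0,0,35,0],[1,0,0,30,0],[1,4.5,-31,0,0.015],[1,4.5,-31,0,0.015],[1,4.5,-31,0,0.015],[1,4.5,-31,0,0.015],[1,4.5,-31,0,0.015],[1,4.5,-31,0,0.015],[1,4.5,-31,0,0.015],[1,4.5,-31,0,0.015],[1,4.5,-31,0,0.015],[1,4.5,-31,0,0.015],[1,4.5,-31,0,0],[1,4.5,-31,0,0],[1,0,-18,0,0],[1,0,0,0,0],[1,0,0,0,0],[1,0,0,0,0]]}}

```text
clock: 21.58
position: [0.62, -0.3276, 0.1392]
ee_rot: [-3.092, 0.549, 0.001]
force: [-0.6, 0.1, -2.5]
width: 0.225
gripper_force: 30.0
```

Run:
```python
from h import *
d=snap('side','s2.png');cv2.imwrite('pics/s2c.png',cv2.resize(d['image'][60:220,300:500,::-1],None,fx=3,fy=3))
o=observe();print(o['position'],rot(o['ee_rot'])[:,1],o['width'])
```

```text
[ 0.62020937 -0.3270444   0.13940403] [-0.34337552 -0.9391974  -0.00122574] 0.22804867916359808
```

View pics/s2c.png

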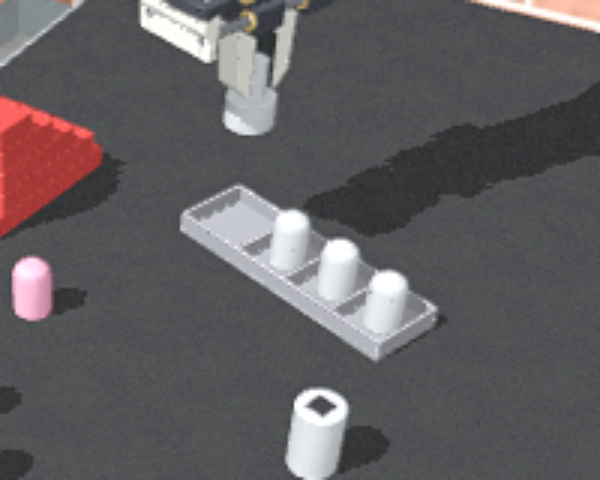

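The key hangs straight in the fingers above the wide bay, and the three nuts stand upright.

>>> {"op": "drive_tool", "data": {"steps": [[1,1,-3,-30,0],[1,0,0,-30,0],[1,0,0,-22,0],[1,0,0,-12,0],[1,0,0,-6,0],[1,0,0,-3,0],[1,0,0,0,0],[1,0,0,0,0]]}}

```text
clock: 22.3
position: [0.622, -0.3321, 0.0382]
ee_rot: [3.093, -0.55, 0.003]
force: [-0.1, -0.7, -1.4]
width: 0.228
gripper_force: 30.0
```

>>> {"op": "drive_tool", "data": {"steps": [[1,0,0,-2,0],[1,0,0,-1,0],[1,0,0,0,0],[1,0,0,0,0]]}}

```text
clock: 22.63
position: [0.6214, -0.3323, 0.0344]
ee_rot: [3.093, -0.551, 0.002]
force: [-0.2, -0.3, 1.0]
width: 0.225
gripper_force: 30.0
```

>>> {"op": "drive_tool", "data": {"steps": [[1,0,0,-0.5,0],[1,0,0,0,0],[0.7,0,0,0,0],[0.6,0,0,0,0],[0.5,0,0,0,0],[0.5,0,0,0,0],[0.5,0,0,0,0],[0.5,0,0,15,0],[0.5,0,0,30,0],[0.5,0,0,35,0],[0.5,0,0,35,0],[0.5,-25,-25,10,0],[0.5,-25,-25,10,0],[0.5,-25,-25,0,0],[0.5,-25,-25,0,0],[0.5,-25,-25,0,0],[0.5,0,0,0,0],[0.5,0,0,0,0],[0.5,0,0,0,0],[0.5,0,0,0,0]]}}

```text
clock: 24.3
position: [0.4973, -0.4556, 0.1681]
ee_rot: [-3.093, 0.547, -0.001]
force: [0.9, -0.6, -0.2]
width: 0.498
gripper_force: 0.0
```

Run:
```python
from h import *
t=snap('top','t4.png')['image']; s=snap('side','s3.png')['image']
i=cv2.resize(t[140:280,255:490],None,fx=3.2,fy=3.2,interpolation=cv2.INTER_CUBIC)[:,:752]
s=cv2.resize(s[110:190,340:460],None,fx=1.8,fy=1.8,interpolation=cv2.INTER_CUBIC); c=np.zeros((600,752,3),np.uint8);c[:448]=i;c[452:596,:216]=s
cv2.imwrite('pics/m4.png',c[:,:,::-1])
```

```text
(no output)
```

View pics/m4.png

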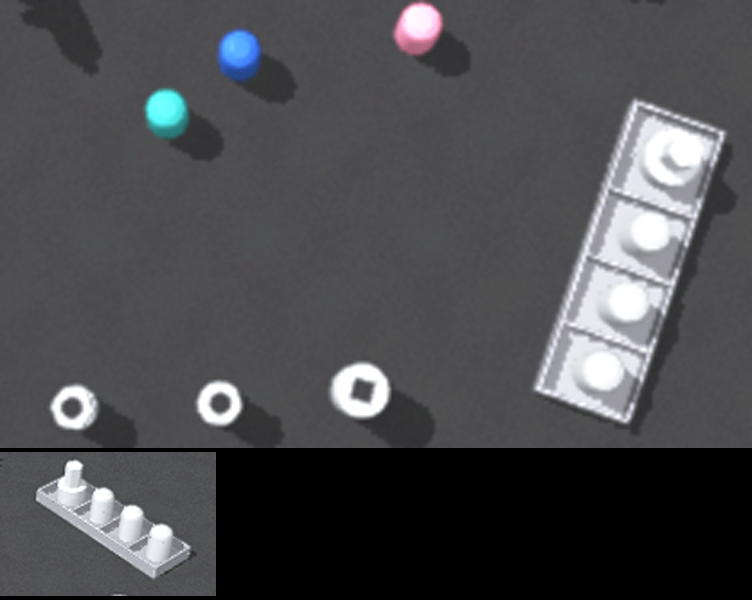

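Run:
```python
from h import *
d=load('t4.png')
for u,v,z in [(672,155,.022),(648,236,.03),(625,304,.03),(600,371,.03)]:
    p=px(d,u/3.2+254.6,v/3.2+139.6,z)-np.array([.5496,-.3024,0]); print((R.from_rotvec([0,0,-2.788]).apply(p)*1000).round(1))
```

```text
[-80.6   3.4  22. ]
[-18.1   3.7  30. ]
[32.9  3.5 30. ]
[83.1  1.8 30. ]
```

All four pieces are within tolerance and the look-alikes haven't moved, so I'll hand in.

```bash
python3 -c "
from cell import arm; print(arm.sign_off())"
```

```text
the job is handed in; nothing more can be done
None
```

The key stands in the wide bay and one lock nut stands in each of the three small bays, all upright and about 4 mm or less off centre in the last pictures; the look-alikes are where they started, and I handed the job in at about 24 s (no verdict was shown).

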